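# Set the angle stop and tighten its lock ring

## Task

On the angle stop, turn the black knob until the white pointer of its blue guide arm lines up with the red clip on the scale. Then turn the silver lock ring under the knob clockwise until it bites, and tighten it to about 0.6 newton metres by feel, never as far as 0.8, without losing the setting. Do not move the red clip or the things lying around, and let go at the end.

Things in the scene. Friction and masses are not known exactly. Their poses are not given: they have to be found in the camera images.
- angle_stop: Angle stop, bolted to the bench: grey plate 170 x 165 x 10 mm (x -85 to 85, y -50 to 115 mm), white scale arc of radius 68 to 92 mm about its +y direction. Origin on the axis of its post at bench level, z up. On this axis: post, radius 24, up to 34 mm high; lock ring, 38 to 52 mm; knob, 57 to 84 mm. Blue guide arm (top at 26 mm) and red clip (top at 21 mm) lie low over the plate.
- knob_grip (a point): Centre of the round black knob (31 mm diameter, 27 mm tall), 70 mm above the bench, on the axis. Knob and blue guide arm turn as one, with 0.07 N m of friction, and stay where they are left.
- pointer_tip (a point): Tip of the white pointer at the end of the blue guide arm (16 mm wide), 88 mm from the axis, 16 mm above the bench. Knob, arm and pointer always start clockwise (seen from above) of the red clip, by 0.5 to 1.3 rad.
- red_mark (a point): Point of the red clip (9 mm wide) on the outer edge of the scale, 88 mm from the axis, 16 mm above the bench: the setting for the pointer. Stiff; not to be moved.
- ring_center (a point): Centre of the silver lock ring, on the axis, 45 mm above the bench; ring 47 mm diameter, 14 mm tall, with two opposite ears; their flat ribbed ends (26 mm wide) are 56 mm apart. y axis: ear to ear. Tightens clockwise seen from above: runs free (0.04 N m) for 0.45 to 1.1 rad to an unseen bite, then 0.1 N m plus 4 N m per rad (0.6 N m is 0.12 rad past it). Let go, it springs back 0.1 rad and stays.
- collet_mark (a point): Centre of the collet hidden inside the post under the ring, on the axis, 37 mm above the bench. Tightening draws it down by 3 mm per rad past the bite: 0.25 mm at 0.43 N m, 0.38 mm at 0.6 N m, 0.6 mm at 0.9 N m; 0.07 mm stay after letting go. Too little to read from its measured position: feel the torque.
- green_stone: Green oil stone, 25 x 100 x 13 mm, lying loose close to the right (-y) edge of the plate. Origin at the centre of its underside. Bystander.
- gauge_block: Small steel block, 9 x 30 x 20 mm, standing in front of the plate. Origin at the centre of its underside. Bystander.
- cup_wheel: White grinding cup wheel, 102 mm diameter, 24 mm tall, at the right. Origin at the centre of its underside. Bystander.
- pen_loupe: Black pen-shaped loupe, 21 x 130 x 21 mm, lying at the right. Origin at the centre of its underside. Bystander.
- blade_box: Blue flat box, 200 x 44 x 32 mm, at the left. Origin at the centre of its underside. Bystander.
- red_pen: Red and white pen, 17 x 135 x 16 mm, at the left near the robot. Origin at the centre of its underside. Bystander.

How it is judged:
On the way, in this order (a step that is already met when the one before it is completed fails the run):
1. the pointer stands at the red clip, the ring still loose (horizontal distance between pointer_tip and red_mark below 0.0035 m and distance of collet_mark from where it was at the start of the episode below 2e-05 m), for 0.3 s.
2. the lock ring is tightened (0.43 N m or more) with the pointer still at the red clip (horizontal distance between pointer_tip and red_mark below 0.0035 m and distance of collet_mark from where it was at the start of the episode above 0.00025 m), for 0.2 s.
At the end, for the whole second after the job is handed in: The pointer tip is within 3.5 mm of the red clip's point, and the lock ring, after having been tightened with at least 0.43 N m, still nips its collet (drawn down by over 0.04 mm) (horizontal distance between pointer_tip and red_mark below 0.0035 m and distance of collet_mark from where it was at the start of the episode above 4e-05 m); the robot touches nothing.
It fails at once if the lock ring is over-tightened (more than about 0.9 N m) (distance of collet_mark from where it was at the start of the episode above 0.0006 m).
It fails at once if the red clip is moved by more than 2.5 mm (distance of red_mark from where it was at the start of the episode above 0.0025 m).
It fails at once if a thing lying around is moved by more than 15 mm (distance of any of green_stone, gauge_block, cup_wheel, pen_loupe, blade_box, red_pen from where it was at the start of the episode above 0.015 m).
It also fails if it takes over 51 s, if anything falls off the work surface, if the arm or the gripper's body presses on something with over 40 N, if the wrist force passes 120 N, or if a joint passes its speed limit or range.

## Robot

A 6-joint arm with a two-finger parallel gripper is mounted at the origin on a cart in front of the work surface, level with it; the furniture and walls round the work are solid. World frame = base frame: x ahead of the robot, y to its left, z up, the work surface at z = 0. Lengths are in m, angles in rad, forces in N, time in s.
With the tool pointing down it reaches from about 0.25 to 0.725 m from the base axis. Payload 4 kg.
Tool frame: the origin (TCP) lies midway between the tips of the shut fingers; the grasp point (between the pads) lies 19 mm behind it; y points along the fingers, z is the direction in which the jaws open and shut, and the axes are right-handed (so a half turn about y gives the same grasp; the last joint's range is limited). The gripper opens to 85 mm and grips with 20 to 120 N. Pads are 22 mm wide; open, the fingers measure 114 mm over their backs; the gripper's body (76 mm by 85 mm) begins 54 mm behind the grasp point. The pads swing forward as they close: fully open they stand 13 mm farther back than shut.
Start: joints at [1.215, 0.241, 0.005, 1.335, 0, 1.571], TCP at [0.174, 0.469, 0.231] pointing down, gripper open.
Joint ranges: [-2.72, 2.72], [-1.05, 1.87], [-1.09, 1.28], [-1.99, 2.15], [-1.42, 1.44], [-3.14, 3.14]. Speed limits (rad/s): [2.79, 2.79, 3.14, 3.14, 3.14, 3.14].

## Interface

Orientations are given as a unit quaternion [x, y, z, w].
In Python, from workcell import bot gives the robot as it stands. The module is installed in compiled form; this text tells all that it offers.
- The arm moves only by the shell command python3 -m handwheel 'ROWS' [OPENING]. ROWS is JSON, a list of rows, each a list of 6 numbers: the shift along the tool's x, y, z in units of 25 mm (1.0 is 25 mm), then the turn, a rotation vector about the tool's x, y, z in units of 10 degrees (1.0 is 10 degrees). A call has exactly 5 rows; each row is the pose to reach, as a shift and turn from the pose commanded when the call began, along the tool's axes at that moment; what a row does not reach only later rows make up. A row lasts 1/8 s, in which the tool goes at most 62.5 mm and 10.7 degrees, less where a joint would pass 70% of its speed; a pose out of reach is approached as far as the arm can. A call with a gripper value outside its range is refused whole. OPENING is the gripper command: -1 is shut, 1 is fully open, values between are in proportion, set as the call begins (- or left out, the last holds). The fingers move at their own pace and stop on an object; the grip force is fixed at half the most. Time passes only in rows, so rows that repeat a pose let the fingers close, or fill a call up. It gives the time, the measured TCP pose, the force and the opening at its end, in the units of the state.
- bot.get_obs(): the state, without advancing time (a new reading comes with each control period).
- bot.camera(name): name is "side" or "top"; returns a dict with "color" (400x640x3 uint8, red, green, blue), "fx", "fy", "cx", "cy" (pixels), "dist_coeffs" ([k1, k2, p1, p2, k3] as OpenCV has them; the pictures are not rectified), "rvec" (rotation vector, rad) and "tvec" (3), from world to camera coordinates, as OpenCV has them. Camera axes: x right, y down, z forward; pixel columns grow to the right and rows downward; lengths in m; the calibration is good to about 2 mm. A picture is of the moment at which its call begins. There is no depth.
- bot.job_done(): hands the job in, once; it reports no verdict.
The state is a dict: "clock": time; "joint_pos": joint angles; "joint_vel": joint speeds; "tau": joint torques, N m; "eef_pos": TCP position; "tool_rot": TCP orientation; "ft_force": force on the tool from outside, world axes, zero at the start; "ft_torque": the same for the moment, N m; "grip_width": finger opening in m.
Only numpy, scipy, OpenCV 4.12 (cv2) and the standard library are available. Lean on these libraries where they do the work, as an engineer would, in place of code of your own. Each camera call takes 0.05 s, during which the arm holds its last target.

## Working session

There is one attempt and no reset: what is moved stays moved. The work goes in short steps, Python scripts to look and compute and a shell command to move; the robot and the scene stay as the last step left them, time stands still between calls to the robot, and variables do not carry over. Pictures are saved under pics/ and viewed, and the job is handed in when it is done.

```bash
mkdir -p pics; python3 - <<'E'
from workcell import bot
import cv2, json
o=bot.get_obs(); print(o)
for n in("side","top"):
    c=bot.camera(n); cv2.imwrite(f"pics/{n}0.png",c["color"][:,:,::-1]); print(n,{k:v for k,v in c.items() if k!="color"})
E
```

```text
{'clock': 0.0, 'joint_pos': array([ 1.21502328e+00,  2.41395957e-01,  3.74764144e-03,  1.33519582e+00,
       -2.55991788e-05,  1.57079639e+00]), 'joint_vel': array([-2.78667515e-04,  9.55221433e-06,  3.80334314e-04, -4.25840234e-04,
        9.75929959e-04, -7.80932184e-04]), 'tau': array([-1.45157142e-04, -3.72314394e+01,  2.52410853e+01,  1.68756838e-02,
       -6.68397092e-06,  3.95984770e-06]), 'eef_pos': array([0.17394919, 0.4681057 , 0.23043039]), 'tool_rot': array([ 0.69666236, -0.12524159,  0.12500318, -0.69523399]), 'ft_force': array([1.06305907, 0.02126067, 0.18533879]), 'ft_torque': array([ 0.06512328, -0.04398775, -0.07071892]), 'grip_width': 0.08523046059623503}
side {'fx': 499.1133715659987, 'fy': 499.1133715659987, 'cx': 315.51078923529826, 'cy': 199.7216227183402, 'dist_coeffs': array([-0.06191921,  0.        ,  0.        ,  0.        ,  0.        ]), 'rvec': array([ 0.24217317, -2.66571512,  1.48191783]), 'tvec': array([0.48642232, 0.0894956 , 1.36073701])}
top {'fx': 427.9746884829763, 'fy': 427.9746884829763, 'cx': 318.00317253239126, 'cy': 197.17721649155166, 'dist_coeffs': array([-0.02058469,  0.        ,  0.        ,  0.        ,  0.        ]), 'rvec': array([ 2.12423694, -2.17861106,  0.14533767]), 'tvec': array([0.04103607, 0.47703772, 1.02409456])}
```

View pics/top0.png

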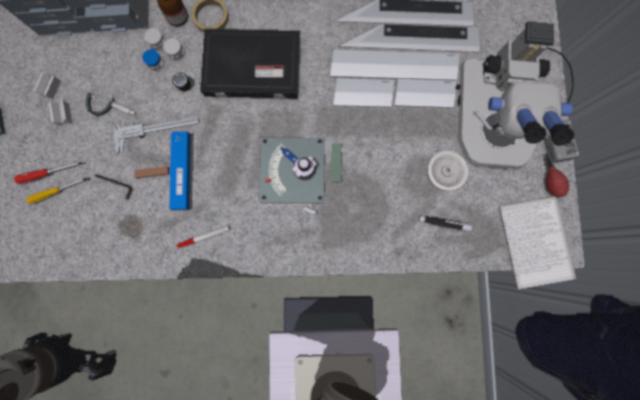

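View pics/side0.png

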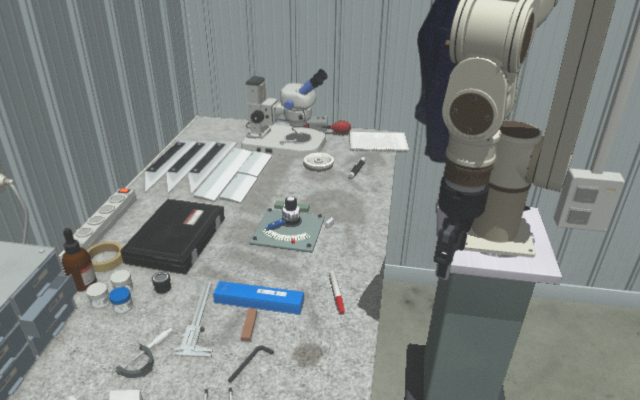

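```bash
cat > h.py <<'E'
import cv2, numpy as np
from scipy.spatial.transform import Rotation as R
def ray(c,uv):
    K=np.array([[c["fx"],0,c["cx"]],[0,c["fy"],c["cy"]],[0,0,1]])
    p=cv2.undistortPoints(np.array([[uv]],float),K,c["dist_coeffs"])[0,0]
    M=cv2.Rodrigues(c["rvec"])[0]
    return -M.T@c["tvec"], M.T@np.array([p[0],p[1],1])
def onz(c,uv,z):
    o,d=ray(c,uv); return o+d*(z-o[2])/d[2]
def proj(c,P):
    K=np.array([[c["fx"],0,c["cx"]],[0,c["fy"],c["cy"]],[0,0,1]])
    return cv2.projectPoints(np.array([P],float).reshape(-1,3),c["rvec"],c["tvec"],K,c["dist_coeffs"])[0][:,0]
E
python3 - <<'E'
import cv2
for n in("side","top"):
    i=cv2.imread(f"pics/{n}0.png"); print(n,i.shape)
E
```

```text
side (400, 640, 3)
top (400, 640, 3)
```

The angle stop is in the top view at about (292,170) and in the side view at (290,225). I'll zoom in there.

```bash
python3 - <<'E'
import cv2
i=cv2.imread("pics/top0.png")[128:216,250:352]; a=cv2.resize(i,None,fx=6,fy=6,interpolation=cv2.INTER_CUBIC); cv2.imwrite("pics/t0z.png",a)
i=cv2.imread("pics/side0.png")[185:260,240:350]; a=cv2.resize(i,None,fx=7,fy=7,interpolation=cv2.INTER_CUBIC); cv2.imwrite("pics/s0z.png",a)
E
```

```text
(no output)
```

View pics/t0z.png

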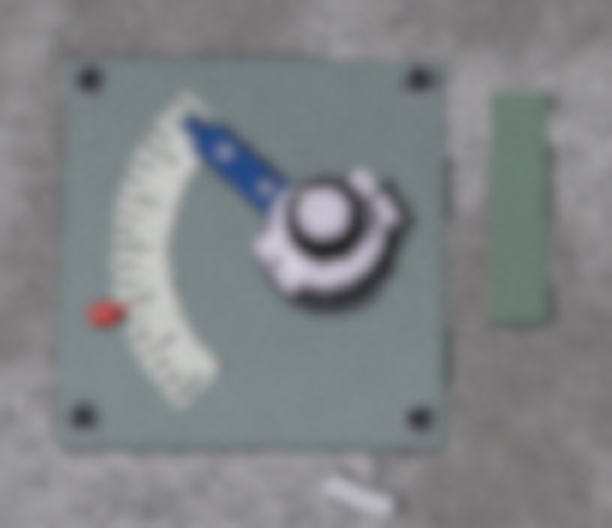

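View pics/s0z.png

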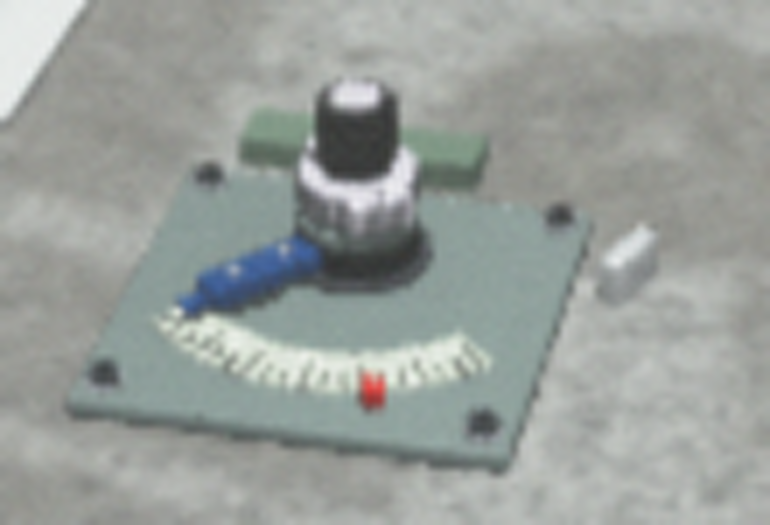

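```bash
cat > m.py <<'E'
from h import *
import sys
from workcell import bot
def seg(img,which):
    hsv=cv2.cvtColor(img,cv2.COLOR_RGB2HSV)
    if which=='red': return ((hsv[...,0]<10)|(hsv[...,0]>170))&(hsv[...,1]>110)&(hsv[...,2]>90)
    if which=='blue': return (hsv[...,0]>100)&(hsv[...,0]<130)&(hsv[...,1]>120)
    if which=='green': return (hsv[...,0]>40)&(hsv[...,0]<90)&(hsv[...,1]>70)&(hsv[...,2]>60)
def cent(m,box):
    x0,x1,y0,y1=box; s=np.zeros(m.shape,bool); s[y0:y1,x0:x1]=m[y0:y1,x0:x1]
    v,u=np.nonzero(s); return u,v
B={'top':(255,330,130,215),'side':(245,330,185,260)}
E
python3 - <<'E'
from m import *
cs={n:bot.camera(n) for n in('top','side')}
t=cs['top'];s=cs['side']
for name,z,uvs in [('topbolts',.012,[(90,78),(420,78),(83,416),(420,418)])]:
    P=np.array([onz(t,(250+(a+.5)/6-.5,128+(b+.5)/6-.5),z) for a,b in uvs]); print(P.round(4), P.mean(0))
P2=np.array([onz(s,(240+(a+.5)/7-.5,185+(b+.5)/7-.5),.012) for a,b in [(208,173),(558,215),(104,373),(484,422)]]); print('side',P2.round(4),P2.mean(0))
print('knobtop', onz(t,(250+322/6-.4,128+212/6-.4),.084), onz(s,(240+356/7-.4,185+93/7-.4),.084))
for n in cs:
    for w in('red','blue'):
        u,v=cent(seg(cs[n]['color'],w),B[n]); print(n,w,len(u),u.mean(),v.mean(),onz(cs[n],(u.mean(),v.mean()),.019 if w=='red' else .026))
E
```

```text
[[0.6306 0.1622 0.012 ]
 [0.6269 0.0212 0.012 ]
 [0.4848 0.1663 0.012 ]
 [0.4804 0.025  0.012 ]] [0.55566214 0.09366312 0.012     ]
side [[0.6259 0.0183 0.012 ]
 [0.4795 0.0223 0.012 ]
 [0.6292 0.1597 0.012 ]
 [0.4828 0.1631 0.012 ]] [0.55432533 0.09082537 0.012     ]
knobtop [0.55374939 0.06194685 0.084     ] [0.55270494 0.05978479 0.084     ]
top red 10 267.2 180.0 [0.52653628 0.15555178 0.019     ]
top blue 59 288.4406779661017 154.45762711864407 [0.58918458 0.10064497 0.026     ]
side red 11 293.0 240.63636363636363 [0.52445451 0.16196913 0.019     ]
side blue 52 275.7692307692308 223.51923076923077 [0.58460712 0.10422385 0.026     ]
```

```bash
python3 - <<'E'
from m import *
o=bot.get_obs(); M=R.from_quat(o['tool_rot']).as_matrix(); print(M.round(3))
cs={n:bot.camera(n) for n in('top','side')}
t=cs['top'];s=cs['side']
for z,uvs in [(.052,[(360,178),(400,212),(262,248),(290,290)])]:
    P=np.array([onz(t,(250+(a+.5)/6-.5,128+(b+.5)/6-.5),z) for a,b in uvs]); print(P.round(4), P.mean(0))
# resample top view to metric plane image z=.05, and side
def rect(c,z,cx=.5535,cy=.0603,r=.11,n=560):
    g=np.linspace(-r,r,n); 
    X,Y=np.meshgrid(g,g) # row down = -x ; col right = -y
    P=np.stack([cx-Y,cy-X,np.full_like(X,z)],-1).reshape(-1,3)
    p=proj(c,P).reshape(n,n,2).astype(np.float32)
    return cv2.remap(c['color'],p[...,0],p[...,1],cv2.INTER_CUBIC)[...,::-1]
cv2.imwrite('pics/rt50.png',rect(t,.05,r=.06)); cv2.imwrite('pics/rs18.png',np.hstack([rect(t,.018,n=400),rect(s,.018,n=400)]))
E
```

```text
[[ 0.937 -0.     0.348]
 [-0.348 -0.001  0.937]
 [ 0.    -1.    -0.001]]
[[0.5746 0.0472 0.052 ]
 [0.56   0.0312 0.052 ]
 [0.5465 0.0877 0.052 ]
 [0.5288 0.0767 0.052 ]] [0.55245509 0.06067847 0.052     ]
```

View pics/rt50.png

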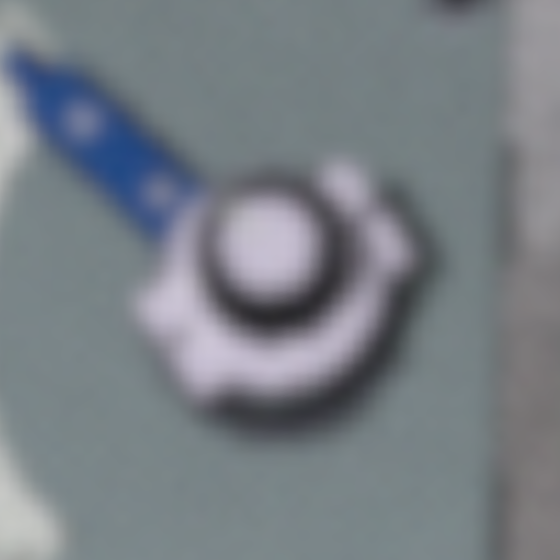

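View pics/rs18.png

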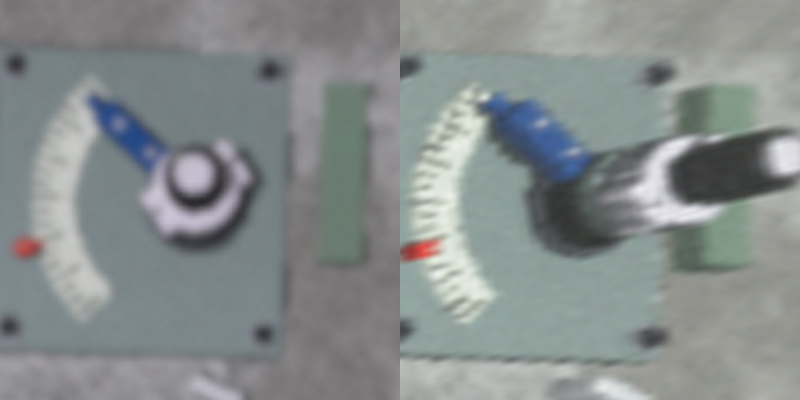

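```bash
python3 -m handwheel '[[2.2,0.3,-1.1,0,1,0],[4.4,0.6,-2.2,0,2,0],[6.6,0.9,-3.3,0,3,0],[8.8,1.2,-4.4,0,4,0],[11,1.5,-5.5,0,5,0]]' 1; cat >> m.py <<'E'
def state():
    o=bot.get_obs(); M=R.from_quat(o['tool_rot']).as_matrix()
    print('t',round(o['clock'],2),'pos',o['eef_pos'].round(4),'jaw',np.degrees(np.arctan2(M[1,2],M[0,2])).round(2),'j',o['joint_pos'].round(3),'F',o['ft_force'].round(2),'T',o['ft_torque'].round(3),'tau',o['tau'].round(2)[3:],'w',round(o['grip_width'],4),'ydown',M[:,1].round(3))
    return o,M
def go(p,jaw=None):
    o,M=state(); d=(np.array(p)-o['eef_pos'])@M/.025; print('shift units',d.round(3))
    if jaw is not None:
        c=np.degrees(np.arctan2(M[1,2],M[0,2])); print('ry units',round(((c-jaw+180)%360-180)/10,3))
E
python3 -c "
from m import *
go([.5535,.0603,.13],-20)"
```

```text
clock: 0.92
eef_pos: [0.3852, 0.2426, 0.1938]
tool_rot: [-0.576, 0.409, -0.409, 0.577]
ft_force: [0.7, 1.1, -0.6]
grip_width: 0.0854
t 0.93 pos [0.3852 0.2426 0.1938] jaw 19.3 j [ 0.562  0.173 -0.18   1.216  0.     1.796] F [ 0.73  1.13 -0.56] T [ 0.047 -0.054  0.03 ] tau [ 0.7  -0.05 -0.26] w 0.0854 ydown [ 0.001  0.001 -1.   ]
shift units [9.106 2.554 3.94 ]
ry units 3.93
```

```bash
python3 -m handwheel '[[1.9,0.4,0.8,0,-0.5,0],[3.8,0.8,1.6,0,-1,0],[5.7,1.4,2.4,0,-1.5,0],[7.6,2,3.2,0,-2,0],[9.1,2.5,3.94,0,-2.05,0]]' 1; python3 -c "
from m import *
go([.5535,.0603,.0605],40)"
```

```text
clock: 1.55
eef_pos: [0.5542, 0.061, 0.1306]
tool_rot: [0.641, -0.298, 0.298, -0.641]
ft_force: [0.3, -0.1, 0.6]
grip_width: 0.0855
t 1.55 pos [0.5542 0.061  0.1306] jaw 40.08 j [ 0.11   0.415 -0.017  1.139 -0.     0.981] F [ 0.32 -0.13  0.62] T [0.039 0.04  0.051] tau [ 0.14 -0.14  0.31] w 0.0855 ydown [-0. -0. -1.]
shift units [ 2.000e-03  2.805e+00 -3.800e-02]
ry units 0.008
```

```bash
python3 -m handwheel '[[0,0.7,0,0,0,0],[0,1.4,0,0,0,0],[0,2.1,0,0,0,0],[0,2.7,0,0,0,0],[0,2.8,-0.03,0,0,0]]' 1; python3 -c "
from m import *
state()
for n in('side','top'):
    c=bot.camera(n); i=c['color'][...,::-1]; b=(235,335,165,255) if n=='side' else (245,345,125,215)
    cv2.imwrite(f'pics/{n}_a.png',cv2.resize(i[b[2]:b[3],b[0]:b[1]],None,fx=6,fy=6,interpolation=cv2.INTER_CUBIC))
"
```

```text
clock: 2.17
eef_pos: [0.5516, 0.0622, 0.06]
tool_rot: [0.642, -0.299, 0.297, -0.641]
ft_force: [-0.3, 0.0, -0.5]
grip_width: 0.0854
t 2.17 pos [0.5516 0.0622 0.06  ] jaw 40.12 j [ 0.112  0.48  -0.116  0.977 -0.     0.983] F [-0.28  0.03 -0.53] T [-0.005 -0.021  0.033] tau [-0.1   0.    0.01] w 0.0854 ydown [-0.002 -0.    -1.   ]
```

View pics/side_a.png

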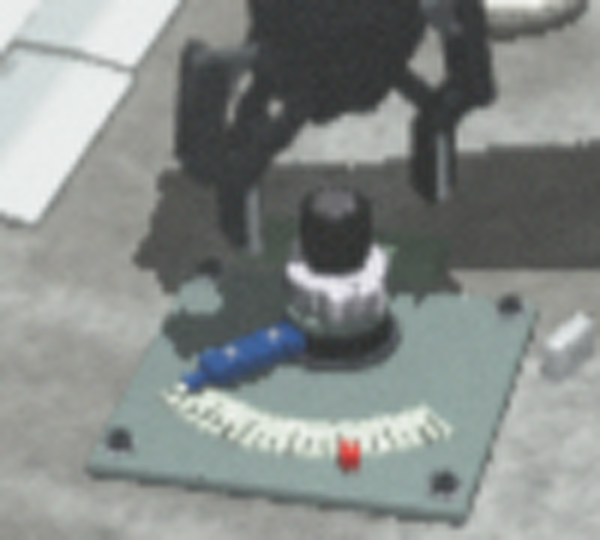

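View pics/top_a.png

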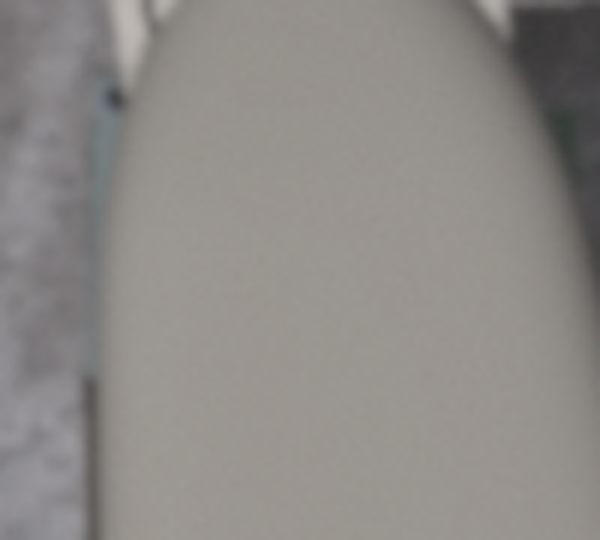

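```bash
python3 -m handwheel '[[0,0,0,0,0,0],[0,0,0,0,0,0],[0,0,0,0,0,0],[0,0,0,0,0,0],[0,0,0,0,0,0]]' -1; python3 -c "
from m import *
state()
"
```

```text
clock: 2.9
eef_pos: [0.5535, 0.0628, 0.0622]
tool_rot: [-0.641, 0.298, -0.299, 0.642]
ft_force: [-0.5, 2.6, 4.1]
grip_width: 0.0285
t 2.9 pos [0.5535 0.0628 0.0622] jaw 40.13 j [ 0.113  0.478 -0.114  0.977  0.001  0.983] F [-0.46  2.56  4.14] T [ 0.491 -0.121 -0.074] tau [ 0.24 -0.61 -0.05] w 0.0285 ydown [ 0.002  0.001 -1.   ]
```

```bash
python3 -m handwheel '[[0,0,0,0,-1,0],[0,0,0,0,-2,0],[0,0,0,0,-3,0],[0,0,0,0,-4,0],[0,0,0,0,-5,0]]' -1; python3 -c "
from m import *
state()
c=bot.camera('side'); i=c['color'][...,::-1]; b=(235,335,165,255)
cv2.imwrite('pics/side_b.png',cv2.resize(i[b[2]:b[3],b[0]:b[1]],None,fx=8,fy=6.5,interpolation=cv2.INTER_CUBIC))
"
```

```text
clock: 3.52
eef_pos: [0.5534, 0.0626, 0.0622]
tool_rot: [-0.707, -0.003, 0.002, 0.707]
ft_force: [0.2, 0.7, 5.7]
grip_width: 0.029
t 3.52 pos [0.5534 0.0626 0.0622] jaw 90.44 j [ 0.112  0.478 -0.114  0.977  0.     0.105] F [0.17 0.73 5.74] T [ 0.474 -0.011 -0.062] tau [ 0.09 -0.5   1.07] w 0.029 ydown [ 0.002  0.001 -1.   ]
```

View pics/side_b.png

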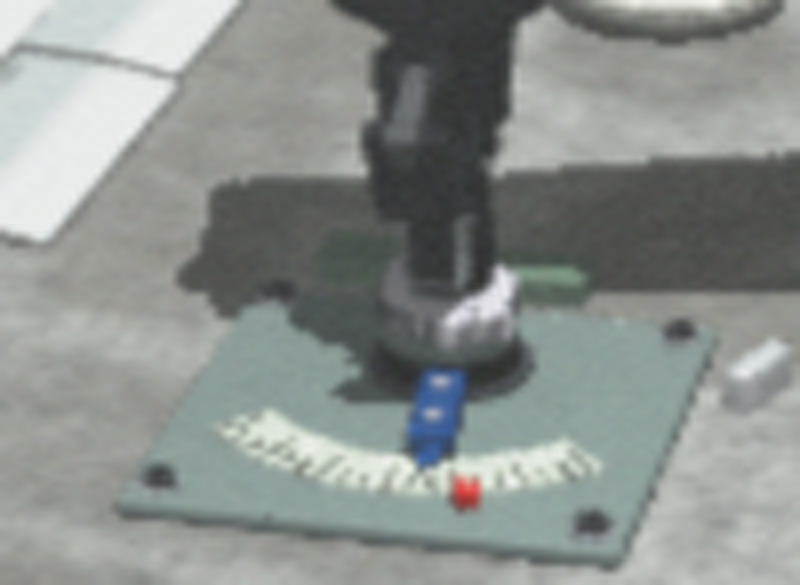

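The arm is a few degrees short of the clip: blue tip at zoomed (428,458), clip at (465,490). I'll measure both angles in the side view.

```bash
python3 -c "
from m import *
c=bot.camera('side')
ax=np.array([.553,.0592])
f=lambda a,b:(235+(a+.5)/8-.5,165+(b+.5)/6.5-.5)
for n,a,b,z in [('dot1',440,381,.026),('dot2',432,413,.026),('bluetip',428,462,.016),('clip',465,490,.019),('cliptop',466,480,.021),('cliptop-in',462,478,.021)]:
    p=onz(c,f(a,b),z)[:2]; d=p-ax; print(n,p.round(4),'r',np.hypot(*d).round(4),'ang',np.degrees(np.arctan2(d[1],d[0])).round(2))
img=c['color']
for w,z in(('red',.018),('blue',.022)):
    u,v=cent(seg(img,w),B['side']); p=onz(c,(u.mean(),v.mean()),z)[:2]; d=p-ax; print(w,len(u),p,np.hypot(*d),np.degrees(np.arctan2(d[1],d[0])))
print('tip at angles:')
for a in (96,98,100,102,104,105,106): print(a,proj(c,[ax[0]+.088*np.cos(np.radians(a)),ax[1]+.088*np.sin(np.radians(a)),.016])[0].round(2))
def rect(c,z,cx,cy,rx,n=600):
    g=np.linspace(-rx,rx,n); X,Y=np.meshgrid(g,g)
    P=np.stack([cx-Y,cy-X,np.full_like(X,z)],-1).reshape(-1,3); p=proj(c,P).reshape(n,n,2).astype(np.float32)
    return cv2.remap(c['color'],p[...,0],p[...,1],cv2.INTER_CUBIC)[...,::-1]
cv2.imwrite('pics/rb.png',rect(c,.018,.54,.125,.05))
"
```

```text
dot1 [0.5484 0.0958] r 0.0369 ang 97.21
dot2 [0.5459 0.1188] r 0.06 ang 96.8
bluetip [0.5429 0.1389] r 0.0804 ang 97.21
clip [0.5259 0.1593] r 0.1037 ang 105.16
cliptop [0.5264 0.1553] r 0.0997 ang 105.48
cliptop-in [0.528  0.1542] r 0.0982 ang 104.77
red 11 [0.52476272 0.16065571] 0.10531194236519537 105.55301572311515
blue 51 [0.54575664 0.11293372] 0.054219726352444736 97.67725473902324
tip at angles:
96 [287.07 237.33]
98 [288.23 237.38]
100 [289.4 237.4]
102 [290.57 237.39]
104 [291.74 237.36]
105 [292.33 237.34]
106 [292.91 237.31]
```

View pics/rb.png

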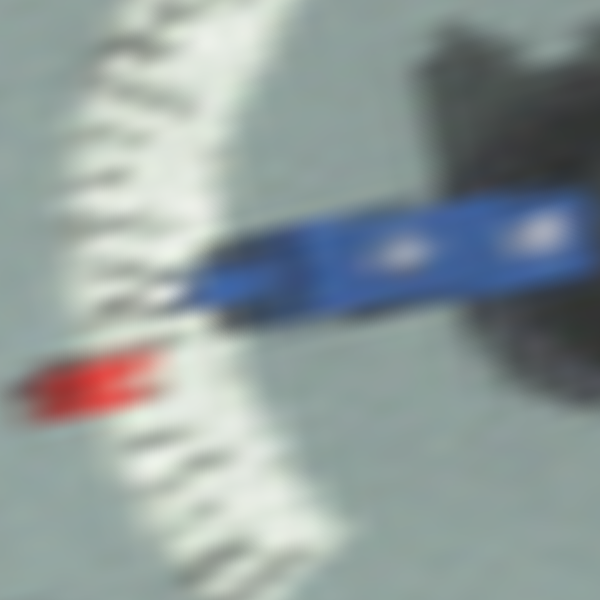

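```bash
python3 -m handwheel '[[0,0,0,0,-0.3,0],[0,0,0,0,-0.6,0],[0,0,0,0,-0.8,0],[0,0,0,0,-0.8,0],[0,0,0,0,-0.8,0]]' -1; python3 -c "
from m import *
state()
c=bot.camera('side')
def rect(c,z,cx,cy,rx,n=600):
    g=np.linspace(-rx,rx,n); X,Y=np.meshgrid(g,g)
    P=np.stack([cx-Y,cy-X,np.full_like(X,z)],-1).reshape(-1,3); p=proj(c,P).reshape(n,n,2).astype(np.float32)
    return cv2.remap(c['color'],p[...,0],p[...,1],cv2.INTER_CUBIC)[...,::-1]
cv2.imwrite('pics/rc.png',rect(c,.018,.54,.125,.05))
img=c['color']; ax=np.array([.553,.0592])
for w,z in(('red',.018),('blue',.022)):
    u,v=cent(seg(img,w),B['side']); p=onz(c,(u.mean(),v.mean()),z)[:2]; d=p-ax; print(w,len(u),p,np.hypot(*d),np.degrees(np.arctan2(d[1],d[0])))
"
```

```text
clock: 4.25
eef_pos: [0.5534, 0.0625, 0.0622]
tool_rot: [-0.705, -0.051, 0.049, 0.705]
ft_force: [-0.0, 0.8, 5.5]
grip_width: 0.0289
t 4.25 pos [0.5534 0.0625 0.0622] jaw 98.13 j [ 0.112  0.478 -0.114  0.977  0.    -0.03 ] F [-0.03  0.78  5.54] T [0.451 0.069 0.054] tau [ 0.08 -0.47  0.07] w 0.0289 ydown [ 0.002  0.001 -1.   ]
red 11 [0.52476272 0.16065571] 0.10531194236519537 105.55301572311515
blue 54 [0.53849634 0.11258953] 0.0553244824184043 105.19804549451523
```

View pics/rc.png

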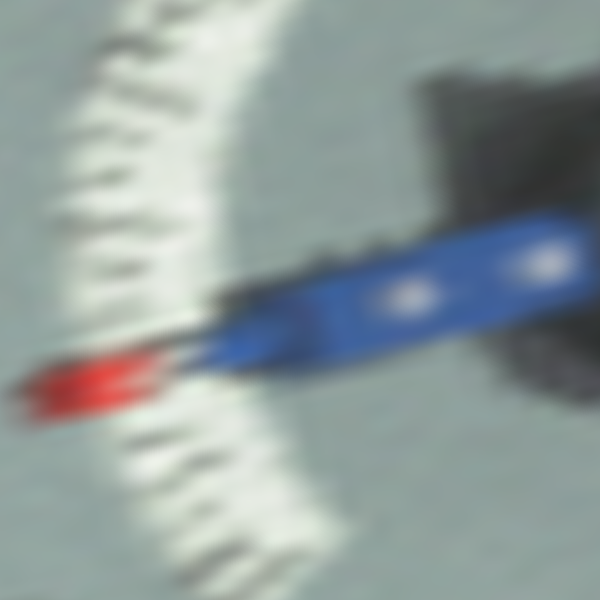

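Aligned: the pointer tip at (175,362) meets the clip's inner end at (165,365). Now I'll let go and lift.

```bash
python3 -m handwheel '[[0,0,0,0,0,0],[0,0,0,0,0,0],[0,0,0,0,0,0],[0,0,0,0,0,0],[0,0,0,0,0,0]]' 1; python3 -m handwheel '[[0,-0.6,0,0,-0.6,0],[0,-1.4,0,0,-1.3,0],[0,-2.1,0,0,-2,0],[0,-2.8,0,0,-2.65,0],[0,-2.8,0,0,-2.65,0]]' 1; python3 -c "
from m import *
state()
c=bot.camera('side'); ax=np.array([.553,.0592])
def rect(c,z,cx,cy,rx,n=400):
    g=np.linspace(-rx,rx,n); X,Y=np.meshgrid(g,g)
    P=np.stack([cx-Y,cy-X,np.full_like(X,z)],-1).reshape(-1,3); p=proj(c,P).reshape(n,n,2).astype(np.float32)
    return cv2.remap(c['color'],p[...,0],p[...,1],cv2.INTER_CUBIC)[...,::-1]
i=c['color'][...,::-1]; z=cv2.resize(i[150:250,240:340],(400,400),interpolation=cv2.INTER_CUBIC)
cv2.imwrite('pics/rd.png',np.hstack([rect(c,.018,.54,.125,.05),z]))
for w,z in(('red',.018),('blue',.022)):
    u,v=cent(seg(c['color'],w),B['side']); p=onz(c,(u.mean(),v.mean()),z)[:2]; d=p-ax; print(w,len(u),p,np.hypot(*d),np.degrees(np.arctan2(d[1],d[0])))
"
```

```text
clock: 4.92
eef_pos: [0.5526, 0.0622, 0.0612]
tool_rot: [0.705, 0.05, -0.05, -0.705]
ft_force: [0.1, 0.4, -0.7]
grip_width: 0.0854
clock: 5.55
eef_pos: [0.5538, 0.0624, 0.1328]
tool_rot: [0.675, 0.211, -0.209, -0.675]
ft_force: [0.8, -0.1, -0.4]
grip_width: 0.0856
t 5.55 pos [0.5538 0.0624 0.1328] jaw 124.54 j [ 0.112  0.41  -0.019  1.139 -0.    -0.491] F [ 0.83 -0.12 -0.4 ] T [-0.015  0.01  -0.006] tau [ 0.24 -0.   -0.23] w 0.0856 ydown [ 0.003  0.    -1.   ]
red 11 [0.52476272 0.16065571] 0.10531194236519537 105.55301572311515
blue 54 [0.53870967 0.11254231] 0.05522331916032657 104.99729142257297
```

View pics/rd.png

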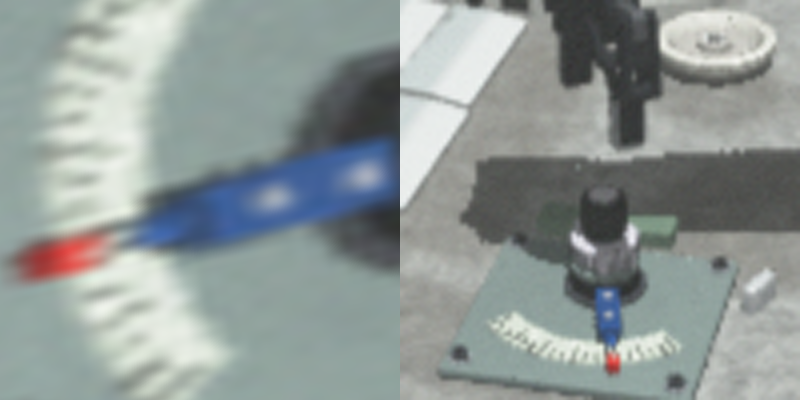

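```bash
python3 -m handwheel '[[0,0.7,0,0,0,0],[0,1.4,0,0,0,0],[0,2.1,0,0,0,0],[0,2.7,0,0,0,0],[0,2.9,0,0,0,0]]' 1; python3 -m handwheel '[[0,0.3,0,0,0,0],[0,0.6,0,0,0,0],[0,0.9,0,0,0,0],[0,1.2,0,0,0,0],[0,1.3,0,0,0,0]]' 1; python3 -c "
from m import *
state()
c=bot.camera('side')
i=c['color'][...,::-1]; z=cv2.resize(i[175:250,240:340],(800,600),interpolation=cv2.INTER_CUBIC)
cv2.imwrite('pics/re.png',z)
"
```

```text
clock: 6.22
eef_pos: [0.5514, 0.0622, 0.057]
tool_rot: [-0.675, -0.209, 0.211, 0.675]
ft_force: [-0.0, 0.3, 0.3]
grip_width: 0.0855
clock: 6.85
eef_pos: [0.5522, 0.0622, 0.0256]
tool_rot: [-0.675, -0.21, 0.211, 0.675]
ft_force: [-0.6, -0.4, 0.5]
grip_width: 0.0856
t 6.85 pos [0.5522 0.0622 0.0256] jaw 124.61 j [ 0.112  0.521 -0.154  0.897 -0.    -0.492] F [-0.61 -0.38  0.5 ] T [-0.    -0.007 -0.06 ] tau [-0.01 -0.    0.  ] w 0.0856 ydown [-0.001 -0.    -1.   ]
```

View pics/re.png

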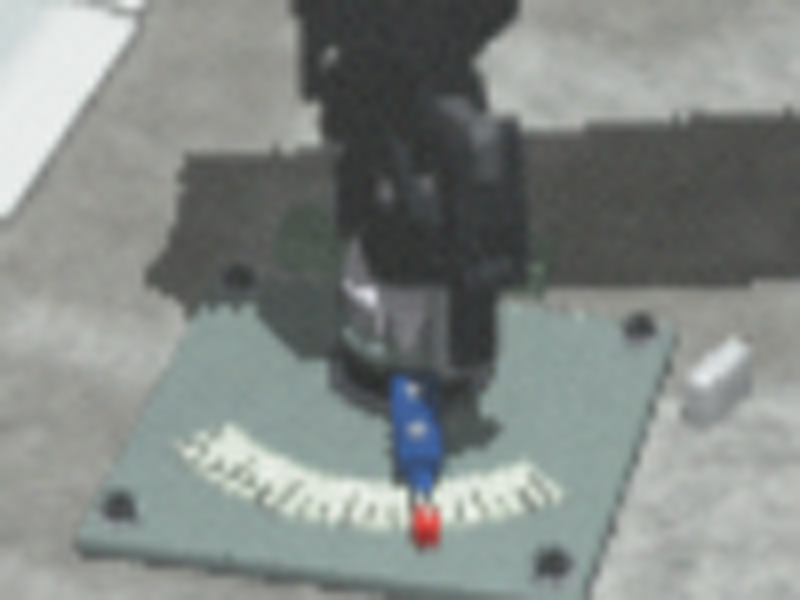

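```bash
python3 -m handwheel '[[0,0,0,0,0,0],[0,0,0,0,0,0],[0,0,0,0,0,0],[0,0,0,0,0,0],[0,0,0,0,0,0]]' -1; python3 -c "
from m import *
state()
"
```

```text
clock: 7.52
eef_pos: [0.553, 0.0622, 0.027]
tool_rot: [0.675, 0.211, -0.21, -0.675]
ft_force: [-1.3, -0.1, 5.3]
grip_width: 0.0548
t 7.53 pos [0.553  0.0622 0.027 ] jaw 124.61 j [ 0.112  0.519 -0.152  0.898 -0.    -0.492] F [-1.27 -0.07  5.27] T [-0.181  0.244  0.004] tau [-0.54  0.18  0.04] w 0.0548 ydown [ 0.001 -0.    -1.   ]
```

```bash
python3 -m handwheel '[[0,0,0,0,0.4,0],[0,0,0,0,0.8,0],[0,0,0,0,1.2,0],[0,0,0,0,1.6,0],[0,0,0,0,2,0]]' -1; python3 -c "
from m import *
state()
"; python3 -m handwheel '[[0,0,0,0,0.15,0],[0,0,0,0,0.3,0],[0,0,0,0,0.4,0],[0,0,0,0,0.4,0],[0,0,0,0,0.4,0]]' -1; python3 -c "
from m import *
state()
"
```

```text
clock: 8.15
eef_pos: [0.5529, 0.0625, 0.027]
tool_rot: [-0.701, -0.09, 0.089, 0.702]
ft_force: [-2.3, -0.2, 5.7]
grip_width: 0.0547
t 8.15 pos [0.5529 0.0625 0.027 ] jaw 104.49 j [ 0.112  0.519 -0.152  0.899  0.    -0.141] F [-2.32 -0.18  5.66] T [-0.033  0.309  0.071] tau [-0.58 -0.01 -0.41] w 0.0547 ydown [ 0.001  0.    -1.   ]
clock: 8.78
eef_pos: [0.553, 0.0625, 0.027]
tool_rot: [-0.704, -0.066, 0.065, 0.704]
ft_force: [-2.1, -0.4, 6.1]
grip_width: 0.0549
t 8.78 pos [0.553  0.0625 0.027 ] jaw 100.61 j [ 0.112  0.519 -0.152  0.899  0.    -0.073] F [-2.07 -0.44  6.05] T [-0.016  0.333 -0.019] tau [-0.58 -0.04 -0.04] w 0.0549 ydown [ 0.001  0.    -1.   ]
```

```bash
cat > s.py <<'E'
from m import *
o=bot.get_obs(); M=R.from_quat(o['tool_rot']).as_matrix()
print('t',round(o['clock'],2),'jaw',np.degrees(np.arctan2(M[1,2],M[0,2])).round(2),'j6',np.degrees(o['joint_pos'][5]).round(2),'F',o['ft_force'].round(1),'T',o['ft_torque'].round(3),'tau6',o['tau'][5].round(3),'w',round(o['grip_width'],4))
E
for k in 1 2 3; do :; done
python3 -m handwheel '[[0,0,0,0,0.1,0],[0,0,0,0,0.2,0],[0,0,0,0,0.3,0],[0,0,0,0,0.3,0],[0,0,0,0,0.3,0]]' - >/dev/null; python3 s.py
python3 -m handwheel '[[0,0,0,0,0.1,0],[0,0,0,0,0.2,0],[0,0,0,0,0.3,0],[0,0,0,0,0.3,0],[0,0,0,0,0.3,0]]' - >/dev/null; python3 s.py
```

```text
t 9.4 jaw 97.61 j6 -1.17 F [-1.2  0.3  5.2] T [-0.003  0.322 -0.041] tau6 -0.04 w 0.0548
t 10.03 jaw 94.61 j6 1.83 F [-2.1 -0.2  5.9] T [ 0.022  0.352 -0.057] tau6 -0.04 w 0.0549
```

```bash

python3 -m handwheel '[[0,0,0,0,0.1,0],[0,0,0,0,0.2,0],[0,0,0,0,0.3,0],[0,0,0,0,0.3,0],[0,0,0,0,0.3,0]]' - >/dev/null; python3 s.py
```

```text
t 10.65 jaw 91.61 j6 4.83 F [-2.1 -0.5  5.5] T [ 0.016  0.327 -0.066] tau6 -0.04 w 0.055
```

```bash

python3 -m handwheel '[[0,0,0,0,0.1,0],[0,0,0,0,0.2,0],[0,0,0,0,0.3,0],[0,0,0,0,0.3,0],[0,0,0,0,0.3,0]]' - >/dev/null; python3 s.py
```

```text
t 11.28 jaw 88.62 j6 7.83 F [-1.4  0.7  5.7] T [ 0.037  0.31  -0.092] tau6 -0.04 w 0.0549
```

```bash

python3 -m handwheel '[[0,0,0,0,0.1,0],[0,0,0,0,0.2,0],[0,0,0,0,0.3,0],[0,0,0,0,0.3,0],[0,0,0,0,0.3,0]]' - >/dev/null; python3 s.py
```

```text
t 11.9 jaw 85.62 j6 10.83 F [-1.9  0.6  4.5] T [ 0.051  0.319 -0.109] tau6 -0.04 w 0.0548
```

```bash

python3 -m handwheel '[[0,0,0,0,0.1,0],[0,0,0,0,0.2,0],[0,0,0,0,0.3,0],[0,0,0,0,0.3,0],[0,0,0,0,0.3,0]]' - >/dev/null; python3 s.py
```

```text
t 12.53 jaw 82.62 j6 13.83 F [-1.8  1.1  5.2] T [ 0.104  0.281 -0.052] tau6 -0.04 w 0.0547
```

```bash

python3 -m handwheel '[[0,0,0,0,0.1,0],[0,0,0,0,0.2,0],[0,0,0,0,0.3,0],[0,0,0,0,0.3,0],[0,0,0,0,0.3,0]]' - >/dev/null; python3 s.py
```

```text
t 13.15 jaw 79.62 j6 16.83 F [-1.2  0.2  5.2] T [ 0.126  0.263 -0.075] tau6 -0.04 w 0.0549
```

```bash

python3 -m handwheel '[[0,0,0,0,0.1,0],[0,0,0,0,0.2,0],[0,0,0,0,0.3,0],[0,0,0,0,0.3,0],[0,0,0,0,0.3,0]]' - >/dev/null; python3 s.py
```

```text
t 13.78 jaw 76.65 j6 19.8 F [-2.4  0.7  5.8] T [0.16  0.297 0.163] tau6 0.145 w 0.0548
```

```bash

python3 -m handwheel '[[0,0,0,0,0.1,0],[0,0,0,0,0.2,0],[0,0,0,0,0.3,0],[0,0,0,0,0.3,0],[0,0,0,0,0.3,0]]' - >/dev/null; python3 s.py
```

```text
t 14.4 jaw 73.69 j6 22.77 F [-1.9  0.8  5.9] T [0.165 0.319 0.299] tau6 0.343 w 0.0546
```

```bash

python3 -m handwheel '[[0,0,0,0,0.03,0],[0,0,0,0,0.06,0],[0,0,0,0,0.09,0],[0,0,0,0,0.12,0],[0,0,0,0,0.15,0]]' - >/dev/null; python3 s.py
```

```text
t 15.03 jaw 72.22 j6 24.24 F [-1.6  0.1  5.8] T [0.037 0.291 0.552] tau6 0.56 w 0.0549
```

```bash

python3 -m handwheel '[[0,0,0,0,0,0],[0,0,0,0,0,0],[0,0,0,0,0.01,0],[0,0,0,0,0.02,0],[0,0,0,0,0.03,0]]' - >/dev/null; python3 s.py
```

```text
t 15.65 jaw 71.93 j6 24.53 F [-1.4 -0.   5.2] T [0.044 0.309 0.618] tau6 0.595 w 0.0546
```

```bash
cat > v.py <<'E'
from m import *
c=bot.camera('side'); ax=np.array([.553,.0592]); f=sys.argv[1]
def rect(c,z,cx,cy,rx,n=400):
    g=np.linspace(-rx,rx,n); X,Y=np.meshgrid(g,g)
    P=np.stack([cx-Y,cy-X,np.full_like(X,z)],-1).reshape(-1,3); p=proj(c,P).reshape(n,n,2).astype(np.float32)
    return cv2.remap(c['color'],p[...,0],p[...,1],cv2.INTER_CUBIC)[...,::-1]
i=c['color'][...,::-1]; z=cv2.resize(i[150:250,240:340],(400,400),interpolation=cv2.INTER_CUBIC)
cv2.imwrite(f,np.hstack([rect(c,.018,.54,.125,.05),z]))
for w,z in(('red',.018),('blue',.022)):
    u,v=cent(seg(c['color'],w),B['side']); p=onz(c,(u.mean(),v.mean()),z)[:2]; d=p-ax; print(w,len(u),p,np.hypot(*d),np.degrees(np.arctan2(d[1],d[0])))
E
python3 v.py pics/rf.png; python3 s.py
```

```text
red 12 [0.52489    0.16007664] 0.10471995103247043 105.57087645361163
blue 56 [0.53874293 0.11249861] 0.05517251311549294 104.97567804931023
t 15.7 jaw 71.93 j6 24.53 F [-2.3  1.   6.1] T [0.083 0.374 0.592] tau6 0.593 w 0.0552
```

View pics/rf.png

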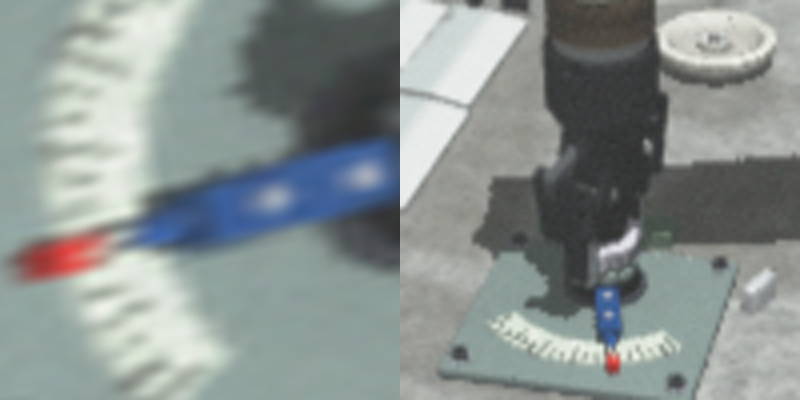

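The setting is unchanged: pointer at (110,240), clip end at (105,243) in the left panel. The torque reads about 0.59 N m. Now I'll release and retreat.

```bash
python3 -m handwheel '[[0,0,0,0,0,0],[0,0,0,0,0,0],[0,0,0,0,0,0],[0,0,0,0,0,0],[0,0,0,0,0,0]]' 1; python3 s.py; python3 -m handwheel '[[0,-0.8,0,0,0,0],[0,-1.8,0,0,0,0],[0,-3,0,0,0,0],[0,-4.5,0,0,0,0],[0,-6,0,0,0,0]]' 1; python3 -c "
from m import *
go([.25,.40,.22])"; python3 v.py pics/rg.png
```

```text
clock: 16.32
eef_pos: [0.5526, 0.0622, 0.0262]
tool_rot: [0.698, -0.112, 0.112, -0.698]
ft_force: [0.0, 0.1, 0.5]
grip_width: 0.0854
t 16.32 jaw 71.81 j6 24.62 F [0.  0.1 0.5] T [-0.04   0.015 -0.066] tau6 0.0 w 0.0854
clock: 16.95
eef_pos: [0.5524, 0.0622, 0.1774]
tool_rot: [0.698, -0.112, 0.112, -0.698]
ft_force: [0.3, 0.7, -0.1]
grip_width: 0.0852
t 16.95 pos [0.5524 0.0622 0.1774] jaw 71.81 j [0.112 0.379 0.055 1.248 0.    0.43 ] F [ 0.29  0.7  -0.1 ] T [-0.011 -0.029 -0.006] tau [-0.73 -0.   -0.  ] w 0.0852 ydown [-0. -0. -1.]
shift units [-15.709  -1.702   9.059]
red 11 [0.52476272 0.16065571] 0.10531194236519537 105.55301572311515
blue 54 [0.53870967 0.11254231] 0.05522331916032657 104.99729142257297
```

View pics/rg.png

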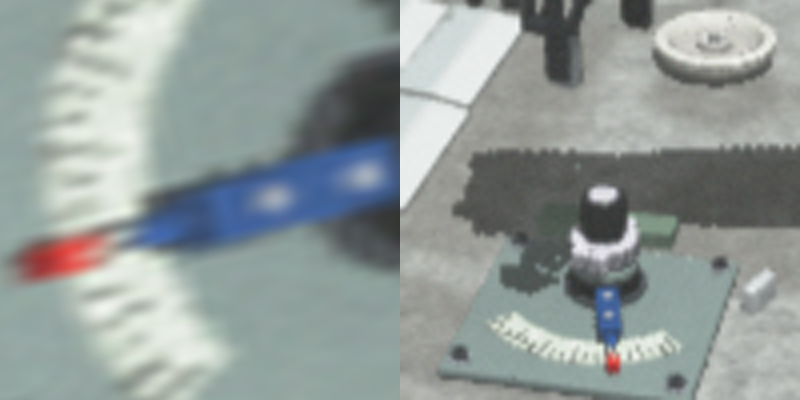

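Clear of everything. I'll swing aside so the top view can give a second check.

```bash
python3 -m handwheel '[[-2,-0.2,1.2,0,0,0],[-4,-0.4,2.4,0,0,0],[-6,-0.6,3.6,0,0,0],[-8,-0.8,4.8,0,0,0],[-10,-1,6,0,0,0]]' 1;  python3 -m handwheel '[[-1.6,0,1,0,0,0],[-3,0,2,0,0,0],[-4.5,0,3,0,0,0],[-5.5,0,3.5,0,0,0],[-5.5,0,3.5,0,0,0]]' 1; python3 -c "
from m import *
c=bot.camera('top'); i=c['color'][...,::-1]
cv2.imwrite('pics/tz.png',cv2.resize(i[128:216,250:352],None,fx=6,fy=6,interpolation=cv2.INTER_CUBIC))"
```

```text
clock: 17.62
eef_pos: [0.3606, 0.284, 0.2016]
tool_rot: [-0.698, 0.112, -0.112, 0.698]
ft_force: [0.0, 0.8, -0.0]
grip_width: 0.0856
clock: 18.25
eef_pos: [0.2574, 0.4099, 0.2011]
tool_rot: [0.698, -0.111, 0.11, -0.698]
ft_force: [0.6, -2.2, 0.1]
grip_width: 0.0857
```

View pics/tz.png

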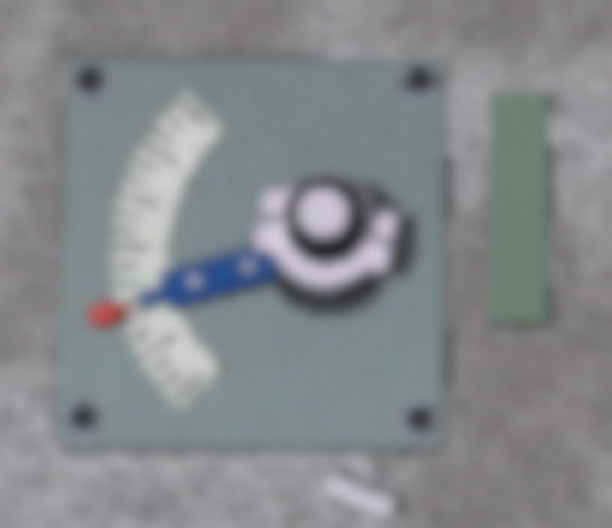

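The top view agrees. The arm line through (248,265), (195,282) and (140,300) runs to the clip at (107,314), within about 1.5 mm. The stone and block haven't moved.

```bash
python3 -c "
from workcell import bot
print(bot.job_done())"
```

```text
the job is handed in; nothing more can be done
None
```

The pointer is set at the red clip, the lock ring is tightened to about 0.6 N m, and I let go and handed the job in at about 18 s of the 51 s allowed. No verdict was reported.

- **Setting:** I turned the knob about 58° counter-clockwise. In the last pictures, after letting go, the pointer was about 1 mm short of the clip in the side view and about 1.5 mm short in the top view. The limit is 3.5 mm. It did not move while I tightened the ring.
- **Lock ring:** I turned it clockwise and it bit after about 47°. I then tightened it slowly. The last-joint torque read 0.59 N m and the wrist moment 0.59 to 0.62 N m, with a zero drift of up to about 0.1 N m in the wrist reading. Readings taken while the ring was held still came out a little lower than while it was turning.
- **Afterwards:** The gripper is open and the arm is parked clear. The clip, the green stone and the steel block look unmoved in the last pictures. I did not check the other things lying around one by one; the arm was never low near them.
- **Not checked:** I could not see how far the ring sprang back on release.

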